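Refit the control knob on its keyed spindle and set it to zero

TASK

The big knob with the pointer has come off the variable transformer (the grey box on the bench). Put it back on the upright spindle: turn it gently, by feel, until the flat in its bore lines up with the flat on the spindle and it goes fully home against the collar, and only then turn the knob anticlockwise (seen from above) gently to its stop, so that the pointer stands at the raised zero mark, and let go. Never force it, and leave the other things on the bench where they are.

Things in the scene. Friction and masses are not known exactly. Their poses are not given: they have to be found in the camera images.
- knob: The loose control knob, black plastic, upright on the bench, bore down, about 70 g. Round fluted grip 46 mm in diameter from 8 to 40 mm above its underside (height 40 mm in all); at the foot a skirt 56 mm in diameter, 6 mm high, with a pointer nose. Origin: centre of the underside; z up along the bore; x along the pointer.
- bore_flat_edge (a point): Point on the knob's axis, 5 mm above its underside. The blind bore below the knob is 22.8 mm in diameter and 22 mm deep: fully round up to this height, D-shaped above it, with a flat 6.2 mm from the axis on the pointer side (facing inwards from +x).
- pointer_tip (a point): Tip of the knob's pointer nose, 38 mm from the knob's axis along the knob's +x, 3 mm above its underside.
- housing: The variable transformer: grey fixed box 220 (x) x 200 (y) x 110 (z) mm with a round dial plate on top. Origin: centre of its underside on the bench; z up; x away from the robot at yaw 0. The spindle's axis is vertical through the origin. Four binding posts 17 mm high stand along its +x edge, 92 mm from the axis.
- dial_centre (a point): Spindle axis on the housing's top, 110 mm above the bench. The spindle's flat starts facing any direction from 1.2 rad clockwise to 0.5 rad anticlockwise of the housing's +x: it is not measured and must be seen or felt. The spindle is stiff to turn (0.10 N m), so a light rub does not turn it. It stops with its flat 1.1 rad anticlockwise of the housing's +x.
- carrier: Brass collar 32 mm in diameter, 12 mm high, carrying the steel spindle; the collar does not turn. Origin: centre of its underside, on the axis, on top of the housing when up. Collar and spindle are sprung together: about 2.5 N down starts to move them, 5.5 N takes them to the bottom of their 10 mm travel, where they are solid; they spring back up.
- spindle_top (a point): Centre of the spindle's top, 142 mm above the bench when up. The spindle rises 20 mm above the collar; 20 mm in diameter, 1 mm bevel at the top (not on the flat), one flat 5.5 mm from its axis over its whole length. Until the knob is home keep the force between it and the spindle under 16 N (bottoming the spring exceeds it; half-engaged, it jams if used to drag the spindle round); afterwards under 30 N.
- collar_top (a point): Centre of the collar's upper face, 12 mm above the carrier's origin. Flats more than about 0.1 rad out of line: the knob goes only 5 mm over the spindle and its underside stays 15 mm above this face. In line: it slides on until its underside rests on this face (home).
- zero_mark (a point): Inner end region of the raised zero bar on the dial plate, 38 mm from the spindle axis, 1.25 rad anticlockwise of the housing's +x, 113 mm above the bench. With the knob home and turned anticlockwise to the stop, the pointer stands at it, give or take 0.15 rad: the knob fits on the spindle with 0.1 to 0.2 rad of turning play, taken up before the spindle follows.
- small_knob: A bystander: plain small round black knob without pointer, 32 mm diameter, 26 mm high. Origin: centre of underside. Leave it alone.
- spacer: A bystander: brass ring, 36 mm diameter, 14 mm high. Origin: centre of underside. Leave it alone.
- jar: A bystander: small clear jar, 48 mm diameter, 60 mm high. Origin: centre of underside. Leave it alone.
- screwdriver: A bystander: screwdriver lying on the bench, 170 mm long. Origin: below its middle. Leave it alone.
Things that resemble listed ones, but are neither listed nor needed, are in the scene too. What is shaped like the knob but green or pink is not meant.

How it is judged (in metres and radians):
On the way:
1. the knob is fully home on the spindle (flats aligned), not yet turned to zero: pointer more than 15 mm from the zero mark (z of knob in the frame of carrier between 0.008 and 0.0155 m and horizontal distance between knob and carrier below 0.004 m and angle between knob's own z axis and vertical below 0.12 rad and horizontal distance between pointer_tip and zero_mark above 0.015 m), for 0.2 s.
At the end, for the whole second after the job is handed in: the knob is home on the spindle (underside within 3.5 mm of the collar, within 4 mm of the axis, upright within 7 degrees), its pointer tip within 10 mm (15 degrees) of the zero mark seen from above, at rest and released (z of knob in the frame of carrier between 0.008 and 0.0155 m and horizontal distance between knob and carrier below 0.004 m and angle between knob's own z axis and vertical below 0.12 rad and horizontal distance between pointer_tip and zero_mark below 0.01 m and linear speed of knob below 0.01 m/s and angular speed of knob below 0.1 rad/s); the robot touches nothing.
It fails at once if more than 16 N between the knob and the spindle or collar while the knob is not home (z of knob in the frame of carrier above 0.0155 m and contact force between knob and carrier above 16 N).
It fails at once if more than 30 N between the knob and the spindle or collar (contact force between knob and carrier above 30 N).
It fails at once if a bystander is moved more than 30 mm (distance of any of small_knob, spacer, jar, screwdriver from where it was at the start of the episode above 0.03 m).
It also fails if it takes over 72 s, if anything falls off the work surface, if the arm or the gripper's body presses on something with over 40 N, if the wrist force passes 120 N, or if a joint passes its speed limit or range.

ROBOT

A 6-joint arm with a two-finger parallel gripper is mounted at the origin on the work surface. World frame = base frame: x ahead of the robot, y to its left, z up, the work surface at z = 0. Lengths are in mm, angles in rad, forces in N, time in s.
With the tool pointing down it reaches from about 325 to 750 mm from the base axis. Payload 7.6 kg.
Tool frame: the origin (TCP) lies midway between the tips of the shut fingers; the grasp point (between the pads) lies r.grip_point_offset behind it (r.grip_point_offset is the distance from the TCP to the grasp point, in mm); x points along the fingers, y is the direction in which the jaws open and shut, and the axes are right-handed (so a half turn about x gives the same grasp; the last joint's range is limited). The gripper opens to 85 mm and grips with 20 to 120 N. Pads are 22 mm wide; open, the fingers measure 114 mm over their backs; the gripper's body (76 mm by 85 mm) begins 54 mm behind the grasp point. The pads swing forward as they close: fully open they stand 13 mm farther back than shut.
Start: joints at [-1.397, 0.052, 1.401, -0, 1.689, -0.07], TCP at [126.755, -509.489, 231.323] pointing down, gripper open.
Joint ranges: [-2.9, 2.9], [-0.91, 2.17], [0.12, 2.37], [-1.06, 4.2], [0.26, 2.73], [-2.93, 2.93]. Speed limits (rad/s): [2.57, 2.57, 3.01, 3.14, 3.14, 3.14].

INTERFACE

Orientations are given as a rotation vector (axis times angle).
In Python, from cell import r gives the robot as it stands. The module is installed in compiled form; this text tells all that it offers.
- The arm moves only by the tool step_arm, never from a script. Its argument "moves" is text: rows parted by semicolons, each of 7 numbers parted by spaces: the shift along the tool's x, y, z in m, then the turn, a rotation vector about the tool's x, y, z in rad, then the closure, from 0 (fully open) to 1 (shut). A call has 1 to 10 rows; each row is the pose to reach, as a shift and turn from the pose measured when the call began, along the tool's axes at that moment; what a row does not reach only later rows make up. A row lasts 1/10 s, in which the tool goes at most 50 mm and 8.59 degrees, less where a joint would pass 70% of its speed; a pose out of reach is approached as far as the arm can. A call with a gripper value outside its range is refused whole. The fingers move at their own pace and stop on an object; the grip force is fixed at half the most. Time passes only in rows, so rows that repeat a pose let the fingers close. It gives the time, the measured TCP pose, the force and the opening at its end, in the units of the state.
- r.get_obs(): the state, without advancing time (a new reading comes with each control period).
- r.capture(name): name is "side" or "top" or "wrist"; returns the picture (480x640x3 uint8, red, green, blue); there is no depth.
- r.get_calibration(name): a dict with "fx", "fy", "cx", "cy" (pixels), "distortion" ([k1, k2, p1, p2, k3] as OpenCV has them; the pictures are not rectified), "T" (4x4, takes a point from camera to world coordinates); the wrist camera has in their place "mount" (4x4, takes a point from camera to tool coordinates, whose origin is the TCP and whose axes are the tool frame's). Camera axes: x right, y down, z forward; pixel columns grow to the right and rows downward; lengths in mm; the calibration is good to about 2 mm. A picture is of the moment at which its call begins: read the wrist's pose just before it. get_calibration takes no time and is no camera call.
- r.finish_job(): hands the job in, once; it reports no verdict.
The state is a dict: "clock": time; "joints": joint angles; "dq": joint speeds; "joint_torque": joint torques, N m; "eef_pos": TCP position; "tool_rot": TCP orientation; "contact_force": force on the tool from outside, world axes, zero at the start; "torque": the same for the moment, N m; "width": finger opening in mm.
Only numpy, scipy, OpenCV 4.12 (cv2) and the standard library are available. Lean on these libraries where they do the work, as an engineer would, in place of code of your own. Each camera call takes 0.05 s, during which the arm holds its last target.

## Working session

There is one attempt and no reset: what is moved stays moved. The work goes in short steps, Python scripts to look and compute and a tool call to move; the robot and the scene stay as the last step left them, time stands still between calls to the robot, and variables do not carry over. Pictures are saved under pics/ and viewed, and the job is handed in when it is done.

Besides the shell and the picture viewer there is one more tool, called by a JSON object that holds its "name" and its "arguments", one argument or row to a line. step_arm: Moves the arm, as the interface text tells. Its arguments: {"type":"object","properties":{"moves":{"type":"string"}},"required":["moves"]}

```bash
mkdir -p pics; ls; python3 - <<'E'
from cell import r
import cv2,numpy as np
np.set_printoptions(precision=4,suppress=True)
o=r.get_obs();print(o);print(r.grip_point_offset)
for n in("side","top","wrist"):
    cv2.imwrite(f"pics/{n}0.png",r.capture(n)[:,:,::-1]);print(n,r.get_calibration(n))
E
```

```text
pics
{'clock': 0.0, 'joints': array([-1.3973,  0.0528,  1.4017,  0.    ,  1.6886, -0.0703]), 'dq': array([ 0.0002,  0.0015, -0.0002, -0.0006,  0.0007, -0.0005]), 'joint_torque': array([  0.    , -38.1668, -36.0186,  -0.0001,   0.0061,   0.    ]), 'eef_pos': array([ 126.7151, -509.1737,  230.4732]), 'tool_rot': array([ 2.0924,  0.258 , -2.0926]), 'contact_force': array([-1.3259, -0.575 ,  0.1415]), 'torque': array([-0.0182,  0.0305,  0.0273]), 'width': 85.44668352592072}
18.700000000000003
side {'fx': 465.3052342525555, 'fy': 465.3052342525555, 'cx': 316.85412988505806, 'cy': 235.6715886377386, 'distortion': array([-0.0589,  0.    ,  0.    ,  0.    ,  0.    ]), 'T': array([[   0.9985,   -0.0319,    0.0444,  516.6105],
       [  -0.0547,   -0.5645,    0.8236, -867.6876],
       [  -0.0012,   -0.8248,   -0.5654,  642.6685],
       [   0.    ,    0.    ,    0.    ,    1.    ]])}
top {'fx': 596.907563017972, 'fy': 596.907563017972, 'cx': 321.41716473233623, 'cy': 227.159185044084, 'distortion': array([0.0327, 0.    , 0.    , 0.    , 0.    ]), 'T': array([[   0.0274,   -0.9789,    0.2026,  329.1404],
       [  -0.9996,   -0.0262,    0.0088,  -84.1924],
       [  -0.0033,   -0.2028,   -0.9792, 1143.895 ],
       [   0.    ,    0.    ,    0.    ,    1.    ]])}
wrist {'fx': 379.7523027654689, 'fy': 379.7523027654689, 'cx': 319.0275139732918, 'cy': 234.75264767869038, 'distortion': array([-0.0057,  0.    ,  0.    ,  0.    ,  0.    ]), 'mount': array([[   0.0011,   -0.3164,    0.9486, -142.568 ],
       [   1.    ,    0.0011,   -0.0008,   -0.6586],
       [  -0.0008,    0.9486,    0.3164,  -81.9878],
       [   0.    ,    0.    ,    0.    ,    1.    ]])}
```

View pics/top0.png

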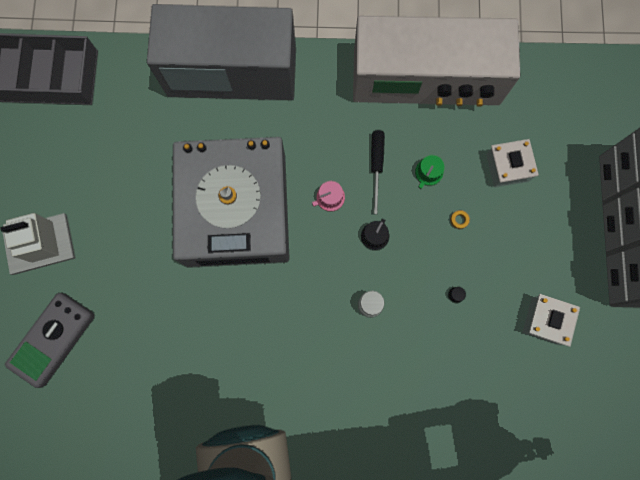

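View pics/side0.png

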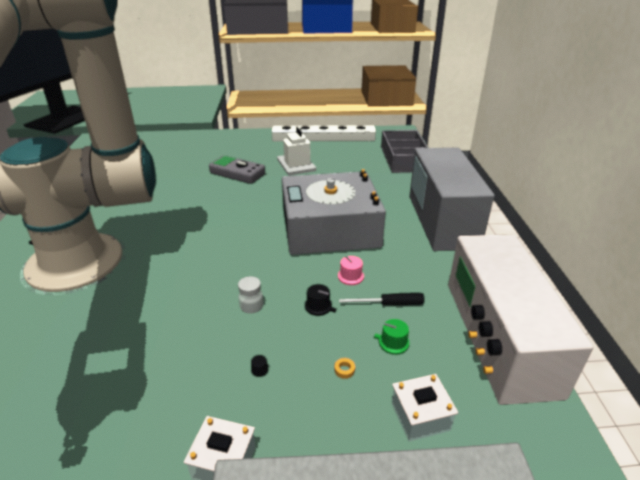

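View pics/wrist0.png

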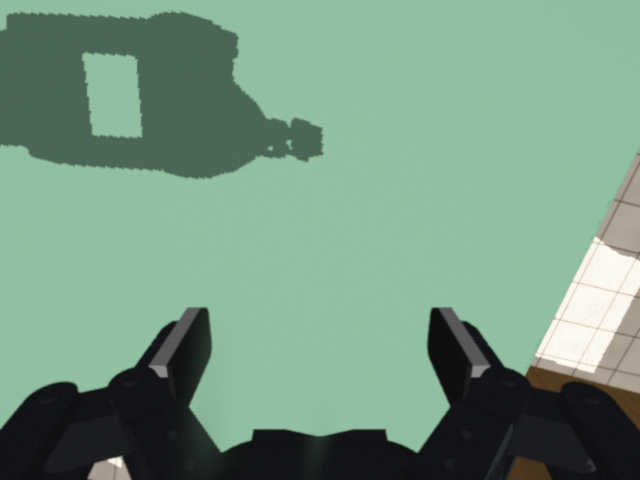

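Candidates for the knob in the top view: black with pointer (376,235), pink (331,195), green (430,170), small black without pointer (457,294), and black instrument knobs (444,92 and neighbours). By the description I choose (376,235) and check it in a crop.

```bash
cat > h.py <<'E'
import cv2,numpy as np
from cell import r
from scipy.spatial.transform import Rotation as R
np.set_printoptions(precision=4,suppress=True)
def ray(n,uv,T=None):
    c=r.get_calibration(n);K=np.array([[c['fx'],0,c['cx']],[0,c['fy'],c['cy']],[0,0,1]])
    p=cv2.undistortPoints(np.array([[uv]],float),K,c['distortion'])[0,0]
    if T is None:T=c['T'] if 'T' in c else toolT()@c['mount']
    return T[:3,3],T[:3,:3]@np.array([p[0],p[1],1])
def toolT(o=None):
    o=o or r.get_obs();T=np.eye(4);T[:3,:3]=R.from_rotvec(o['tool_rot']).as_matrix();T[:3,3]=o['eef_pos'];return T
def onz(n,uv,z,T=None):
    a,d=ray(n,uv,T);return a+d*(z-a[2])/d[2]
def proj(n,P,T=None):
    c=r.get_calibration(n);K=np.array([[c['fx'],0,c['cx']],[0,c['fy'],c['cy']],[0,0,1]])
    if T is None:T=c['T'] if 'T' in c else toolT()@c['mount']
    q=np.linalg.inv(T);rv=cv2.Rodrigues(q[:3,:3])[0]
    return cv2.projectPoints(np.atleast_2d(np.array(P,float)),rv,q[:3,3],K,c['distortion'])[0][:,0]
def crop(f,out,x,y,w,h,s):
    im=cv2.imread(f)[y:y+h,x:x+w];cv2.imwrite(out,cv2.resize(im,None,fx=s,fy=s,interpolation=cv2.INTER_CUBIC))
E
python3 - <<'E'
from h import *
crop('pics/top0.png','pics/c1.png',340,200,80,60,10)
crop('pics/top0.png','pics/c2.png',170,130,120,140,4)
print(onz('top',(376,235),35)); print(onz('top',(227,195),142))
E
```

```text
[ 546.1958 -177.8111   35.    ]
[588.9387  89.9234 142.    ]
```

View pics/c1.png

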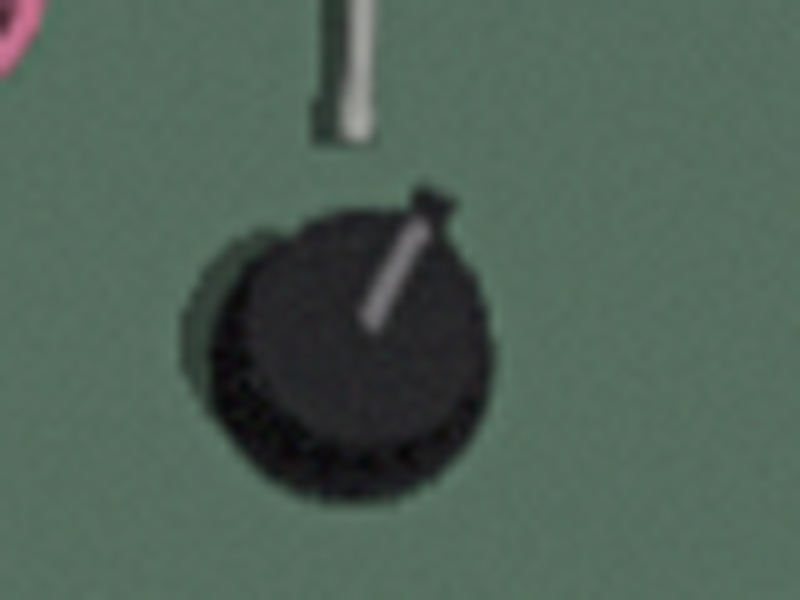

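View pics/c2.png

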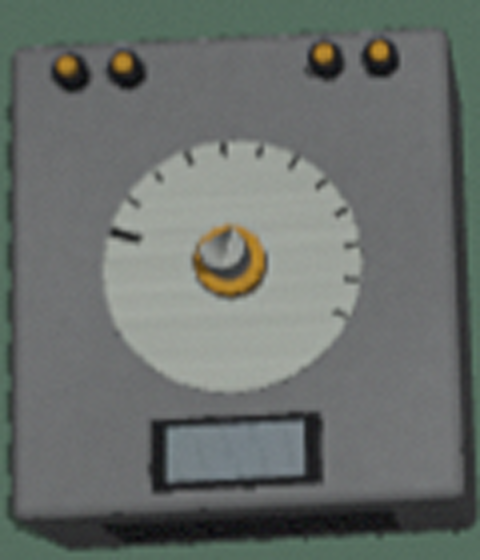

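```bash
python3 - <<'E'
from h import *
T=toolT();print(T)
k=onz('top',(376.5,232.5),40);t=onz('top',(383.5,220),4);print('knob',k,t,np.arctan2(*(t-k)[[1,0]]),np.linalg.norm((t-k)[:2]))
a=onz('top',(377,232.5),40);b=onz('top',(382.5,222.5),40);print('line',np.arctan2(*(b-a)[[1,0]]))
c=onz('top',(228,196.3),112);s=onz('top',(170+222/4,130+250/4),142);print('dial',c,'spin',s)
z0=onz('top',(170+110/4,130+231/4),113);z1=onz('top',(170+140/4,130+238/4),113);
print(z0,z1,[ (np.arctan2(*(z-c)[[1,0]]),np.linalg.norm((z-c)[:2])) for z in (z0,z1)])
p=[onz('top',(170+x/4,130+y/4),127) for x,y in((68,66),(126,62),(324,52),(380,50))]
print(p,np.arctan2(*(p[0]-p[3])[[1,0]])-np.pi/2)
print('pink',onz('top',(331,193),40),'scr',onz('top',(375.7,213.5),5),'jar',onz('top',(372,300),60),'sk',onz('top',(457,294),26))
E
```

```text
[[  -0.0002    0.2414   -0.9704  126.7238]
 [   0.0011   -0.9704   -0.2414 -509.2622]
 [  -1.       -0.0011   -0.0001  230.6772]
 [   0.        0.        0.        1.    ]]
knob [ 550.0397 -178.2874   40.    ] [ 582.5062 -194.7964    4.    ] -0.4704204519057763 36.422752125014235
line -0.4816307414763854
dial [594.3747  93.2145 112.    ] spin [593.3393  92.7847 142.    ]
[608.3832 148.365  113.    ] [605.5198 134.782  113.    ] [(np.float64(1.3220522305050673), np.float64(56.9017389868079)), (np.float64(1.3088376024269068), np.float64(43.03567931608199))]
[array([680.2559, 169.1235, 127.    ]), array([682.8598, 143.4011, 127.    ]), array([690.0096,  55.2314, 127.    ]), array([691.6334,  30.2215, 127.    ])] 0.08172826283919443
pink [624.6596 -90.7428  40.    ] scr [ 594.8999 -179.3743    5.    ] jar [ 421.4846 -169.5007   60.    ] sk [ 440.0068 -330.2697   26.    ]
```

```bash
cat >> h.py <<'E'
def go(x,y,z,yaw=None,o=None):
    "shift (m) and turn for step_arm to put TCP at world xyz, tool down, tool-y yaw"
    T=toolT(o);M=T[:3,:3]
    if yaw is None: yaw=np.arctan2(M[1,1],M[0,1])
    X=np.array([0,0,-1.]);Y=np.array([np.cos(yaw),np.sin(yaw),0]);G=np.c_[X,Y,np.cross(X,Y)]
    s=M.T@(np.array([x,y,z])-T[:3,3])/1000
    w=R.from_matrix(M.T@G).as_rotvec()
    print('yaw',yaw,'move',np.round(s,4),np.round(w,4))
def st():
    o=r.get_obs();T=toolT(o);print('t',round(o['clock'],2),'pos',o['eef_pos'],'yaw',np.arctan2(T[1,1],T[0,1]),'F',o['contact_force'],'M',o['torque'],'w',o['width'],'q6',o['joints'][5])
E
python3 -c "
from h import *
go(545,-178,150,-1.40)"
```

```text
yaw -1.4 move [ 0.081  -0.2204 -0.4859] [ 0.073  -0.      0.0011]
```

{"name": "step_arm", "arguments": {
  "moves": "0.03 -0.22 -0.486 0 0 0 0;0.03 -0.22 -0.486 0 0 0 0;0.03 -0.22 -0.486 0 0 0 0;0.03 -0.22 -0.486 0 0 0 0;0.03 -0.22 -0.486 0 0 0 0;0.08 -0.22 -0.486 0.073 0 0 0;0.08 -0.22 -0.486 0.073 0 0 0;0.08 -0.22 -0.486 0.073 0 0 0;0.08 -0.22 -0.486 0.073 0 0 0;0.08 -0.22 -0.486 0.073 0 0 0"
}}

```text
clock: 1.15
eef_pos: [514.6, -201.9, 159.7]
tool_rot: [2.132, 0.184, -2.133]
contact_force: [0.6, -1.3, -0.2]
width: 85.4
```

{"name": "step_arm", "arguments": {
  "moves": "0.01 -0.018 -0.034 0 0 0 0;0.01 -0.018 -0.034 0 0 0 0;0.01 -0.018 -0.034 0 0 0 0;0.01 -0.018 -0.034 0 0 0 0"
}}

```text
clock: 1.55
eef_pos: [544.6, -179.1, 150.1]
tool_rot: [2.133, 0.183, -2.133]
contact_force: [-0.6, -0.6, -0.3]
width: 85.2
```

```bash
python3 - <<'E'
from h import *
st();T=toolT();np.save('T1.npy',T@r.get_calibration('wrist')['mount'])
cv2.imwrite('pics/w1.png',r.capture('wrist')[:,:,::-1])
E
```

```text
t 1.55 pos [ 544.6224 -179.1384  150.103 ] yaw -1.4007685425602419 F [-0.629  -0.5674 -0.3171] M [-0.0054 -0.0142 -0.0133] w 85.21877416835615 q6 1.0183109277439129
```

View pics/w1.png

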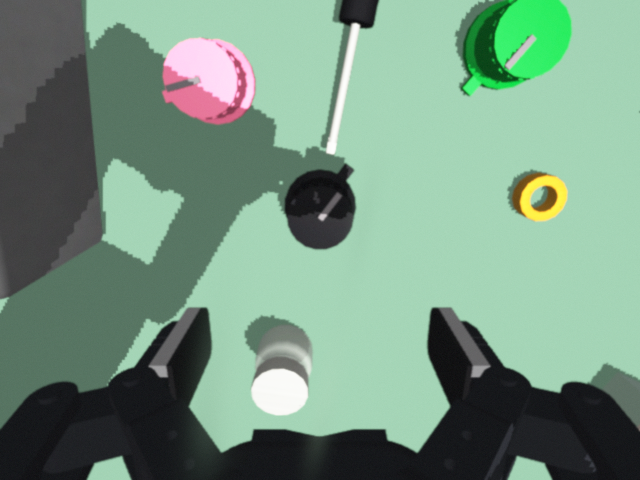

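The black knob stands at about (320,215) with its nose at (346,170). The screwdriver tip is at (332,150), and both fingers have clear space.

```bash
python3 - <<'E'
from h import *
T=np.load('T1.npy')
crop('pics/w1.png','pics/w1c.png',270,140,100,120,5)
print(onz('wrist',(320.5,215),40,T),onz('wrist',(331,153),5,T))
for dz,rad in((40,23),(6,28)):
  for c in((549.5,-178.5),):
    a=np.linspace(0,6.28,9)[:-1]
    print(dz,proj('wrist',np.c_[c[0]+rad*np.cos(a),c[1]+rad*np.sin(a),a*0+dz],T).round(0).tolist())
E
```

```text
[ 556.4264 -177.1349   40.    ] [ 595.3941 -178.372     5.    ]
40 [[327.0, 193.0], [301.0, 198.0], [288.0, 219.0], [294.0, 243.0], [315.0, 255.0], [339.0, 250.0], [353.0, 230.0], [348.0, 206.0]]
6 [[327.0, 177.0], [299.0, 183.0], [285.0, 206.0], [292.0, 232.0], [315.0, 245.0], [341.0, 240.0], [356.0, 218.0], [351.0, 192.0]]
```

View pics/w1c.png

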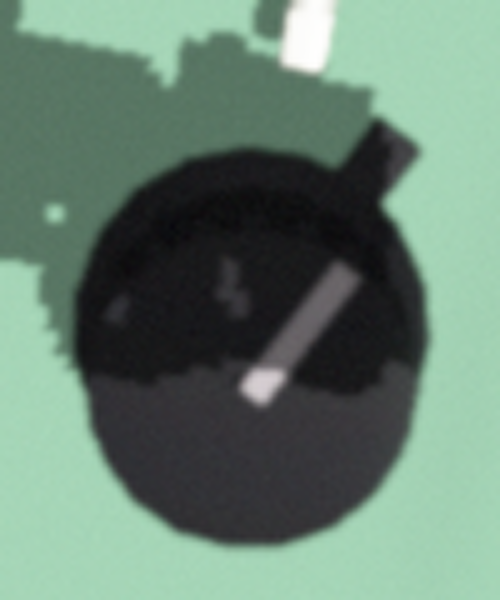

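```bash
python3 -c "
from h import *
go(553,-177.8,60,-1.4);go(553,-177.8,6,-1.4)"
```

```text
yaw -1.4 move [ 0.0904 -0.0001 -0.0085] [-0.0013 -0.0003  0.0005]
yaw -1.4 move [ 0.1444 -0.     -0.0085] [-0.0013 -0.0003  0.0005]
```

{"name": "step_arm", "arguments": {
  "moves": "0.045 0 -0.0085 0 0 0 0;0.09 0 -0.0085 0 0 0 0;0.125 0 -0.0085 0 0 0 0;0.144 0 -0.0085 0 0 0 0;0.144 0 -0.0085 0 0 0 0;0.144 0 -0.0085 0 0 0 0"
}}

```text
clock: 2.2
eef_pos: [553.2, -178.8, 7.7]
tool_rot: [2.135, 0.18, -2.132]
contact_force: [0.5, -0.3, 0.5]
width: 85.6
```

```bash
python3 - <<'E'
from h import *
st();T=toolT();np.save('T2.npy',T@r.get_calibration('wrist')['mount'])
cv2.imwrite('pics/w2.png',r.capture('wrist')[:,:,::-1])
E
```

```text
t 2.2 pos [ 553.1646 -178.8215    7.6953] yaw -1.4026513829567835 F [ 0.4848 -0.3291  0.5005] M [-0.0264  0.008  -0.0312] w 85.59171217342985 q6 1.0259775642403646
```

View pics/w2.png

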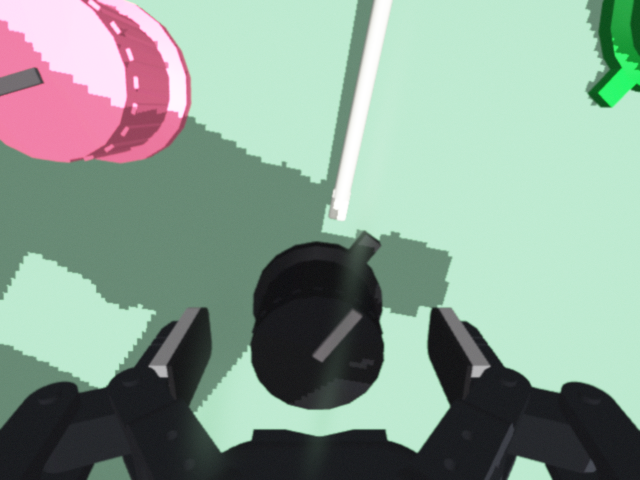

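The knob is centred between the pads, with its top-disc centre at about (317,350).

```bash
python3 - <<'E'
from h import *
T=np.load('T2.npy')
print(onz('wrist',(317,350),40,T), onz('wrist',(317,360),40,T))
for x in (550,553,556):
    a=np.linspace(0,2*np.pi,5)[:-1]-1.4
    print(x,proj('wrist',np.c_[x+23*np.cos(a),-178+23*np.sin(a),a*0+40],T).round(0).tolist())
E
```

```text
[ 556.5544 -176.7691   40.    ] [ 552.5734 -177.4413   40.    ]
550 [[384.0, 366.0], [317.0, 307.0], [251.0, 366.0], [318.0, 419.0]]
553 [[386.0, 359.0], [319.0, 299.0], [252.0, 359.0], [319.0, 413.0]]
556 [[388.0, 352.0], [320.0, 291.0], [253.0, 352.0], [320.0, 406.0]]
```

{"name": "step_arm", "arguments": {
  "moves": "0 0 0 0 0 0 0.3;0 0 0 0 0 0 0.6;0 0 0 0 0 0 1;0 0 0 0 0 0 1;0 0 0 0 0 0 1;0 0 0 0 0 0 1;0 0 0 0 0 0 1"
}}

```text
clock: 2.95
eef_pos: [554.7, -179.2, 10.1]
tool_rot: [2.138, 0.178, -2.127]
contact_force: [-1.0, 0.0, 5.4]
width: 44.4
```

{"name": "step_arm", "arguments": {
  "moves": "-0.02 0 0 0 0 0 1;-0.05 0 0 0 0 0 1;-0.1 0 0 0 0 0 1;-0.14 0 0 0 0 0 1;-0.14 0 0 0 0 0 1;-0.14 0 0 0 0 0 1"
}}

```text
clock: 3.55
eef_pos: [554.2, -179.1, 151.0]
tool_rot: [2.14, 0.177, -2.125]
contact_force: [0.8, -0.7, -1.9]
width: 44.4
```

```bash
python3 - <<'E'
from h import *
st();T=toolT();np.save('T3.npy',T@r.get_calibration('wrist')['mount']);np.save('K3.npy',T)
cv2.imwrite('pics/w3.png',r.capture('wrist')[:,:,::-1])
cv2.imwrite('pics/s3.png',r.capture('side')[:,:,::-1])
crop('pics/s3.png','pics/s3c.png',240,140,200,150,4)
E
```

```text
t 3.55 pos [ 554.1943 -179.0699  150.9862] yaw -1.402222703057037 F [ 0.7554 -0.6628 -1.8754] M [-0.005   0.0638 -0.0032] w 44.4469168877096 q6 1.0260311130089546
```

View pics/w3.png

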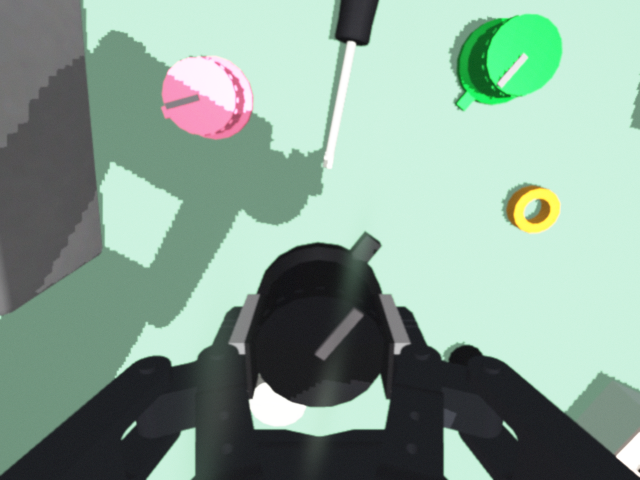

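View pics/s3c.png

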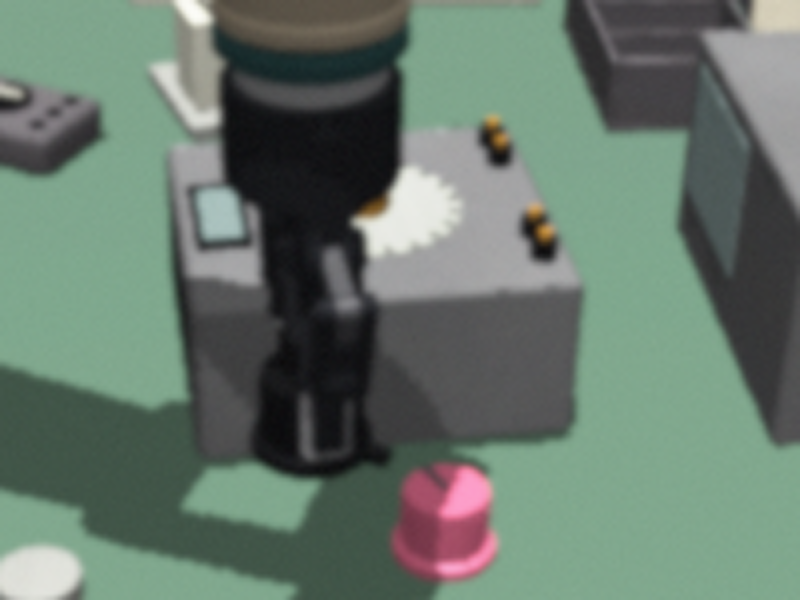

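```bash
python3 - <<'E'
from h import *
T=np.load('T3.npy');K=np.load('K3.npy')
for dx in(-4,-2,0,2,4):
    a=np.linspace(0,2*np.pi,5)[:-1]
    pts=np.array([[-30+0*a,23*np.cos(a),dx+23*np.sin(a)]])[0].T
    w=(K[:3,:3]@pts.T).T+K[:3,3]
    print(dx,proj('wrist',w,T).round(0).tolist())
# pointer line/tip
a,b=[onz('wrist',p,K[2,3]+30,T) for p in((321,356),(357,315))];print('line',np.arctan2(*(b-a)[[1,0]]),a)
tip=onz('wrist',(369,240),K[2,3]-6,T);print(tip, np.linalg.inv(K)@np.r_[tip,1])
crop('pics/w3.png','pics/w3c.png',230,220,180,200,4)
E
```

```text
-4 [[388.0, 345.0], [321.0, 399.0], [255.0, 345.0], [321.0, 285.0]]
-2 [[387.0, 350.0], [321.0, 404.0], [255.0, 350.0], [321.0, 291.0]]
0 [[387.0, 355.0], [321.0, 408.0], [255.0, 355.0], [321.0, 296.0]]
2 [[387.0, 360.0], [321.0, 412.0], [256.0, 360.0], [321.0, 302.0]]
4 [[386.0, 365.0], [321.0, 417.0], [256.0, 365.0], [321.0, 307.0]]
line -0.47189341344269287 [ 553.6168 -178.9928  180.9862]
[ 587.1574 -193.689   144.9862] [  6.2731  19.9211 -30.0014   1.    ]
```

View pics/w3c.png

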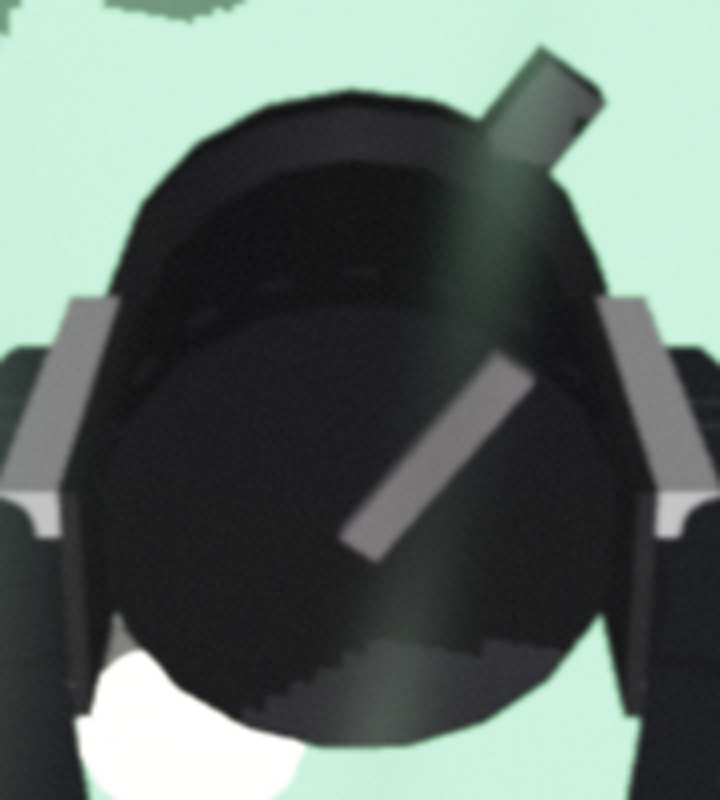

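```bash
python3 -c "
from h import *
go(529,82,180,-1.4)"
```

```text
yaw -1.4 move [-0.0319 -0.261  -0.02  ] [-0.0023 -0.0025 -0.0009]
```

{"name": "step_arm", "arguments": {
  "moves": "-0.03 -0.04 -0.02 0 0 0 1;-0.032 -0.09 -0.02 0 0 0 1;-0.032 -0.14 -0.02 0 0 0 1;-0.032 -0.19 -0.02 0 0 0 1;-0.032 -0.23 -0.02 0 0 0 1;-0.032 -0.26 -0.02 0 0 0 1;-0.032 -0.26 -0.02 0 0 0 1;-0.032 -0.26 -0.02 0 0 0 1;-0.032 -0.26 -0.02 0 0 0 1"
}}

```text
clock: 4.55
eef_pos: [529.0, 80.1, 179.0]
tool_rot: [2.134, 0.178, -2.133]
contact_force: [0.1, -0.8, -0.9]
width: 44.2
```

```bash
python3 - <<'E'
from h import *
st();T=toolT();np.save('T4.npy',T@r.get_calibration('wrist')['mount']);np.save('K4.npy',T)
cv2.imwrite('pics/w4.png',r.capture('wrist')[:,:,::-1])
E
```

```text
t 4.55 pos [528.9652  80.0697 179.0432] yaw -1.403244325675639 F [ 0.1485 -0.8278 -0.8806] M [-0.0125  0.0176 -0.0127] w 44.168518493331646 q6 1.484940105994987
```

View pics/w4.png

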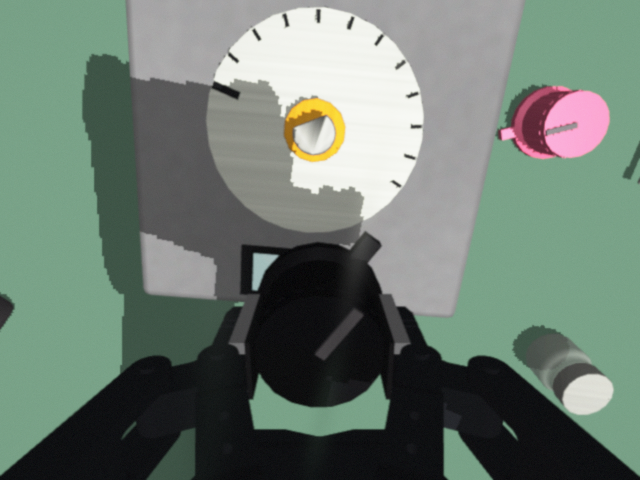

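```bash
python3 - <<'E'
from h import *
crop('pics/w4.png','pics/w4c.png',275,90,80,80,9)
E
```

```text
(no output)
```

View pics/w4c.png

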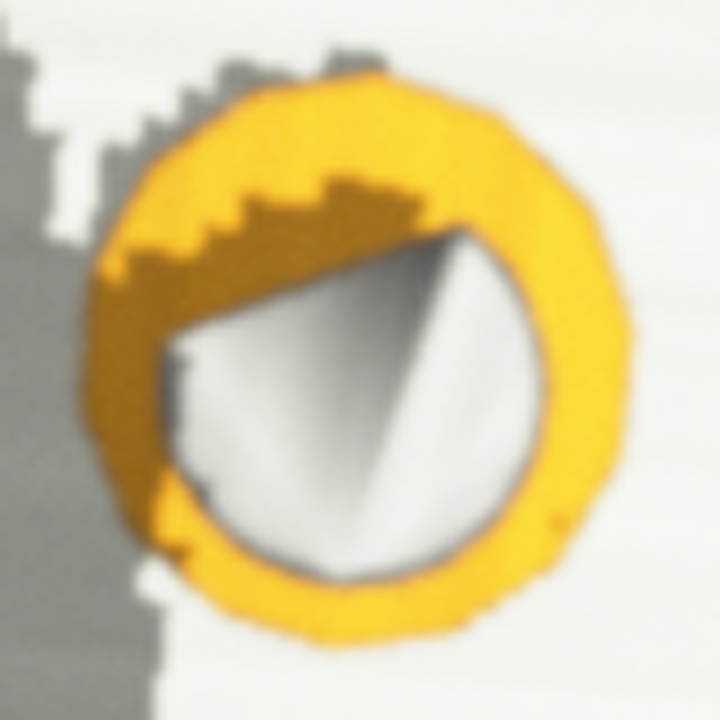

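```bash
python3 - <<'E'
from h import *
T=np.load('T4.npy')
f=lambda x,y,z:onz('wrist',(275+x/9,90+y/9),z,T)
a=f(168,336,142);b=f(462,231,142);print(a,b,np.linalg.norm(a-b)) # chord 2*sqrt(100-30)=16.7
d=(b-a)/np.linalg.norm(b-a);n=np.array([-d[1],d[0],0]);print('flat normal',np.arctan2(n[1],n[0]))
print('centre from chord',(a+b)/2-5.5*n)
print('circle ctr',f(352,398,142), f(548,390,142),f(345,582,142))
print('collar ctr',f(357,360,122), 'dial',onz('wrist',(315.5,119.5),111,T))
dc=onz('wrist',(315.5,119.5),111,T)
for p in((214,87),(239,96)):
    z=onz('wrist',p,113,T);print('zero',np.arctan2(*(z-dc)[[1,0]]),np.linalg.norm((z-dc)[:2]))
E
```

```text
[599.4958 104.5895 142.    ] [606.9949  90.7883 142.    ] 15.707068063739104
flat normal 0.4977333163246742
centre from chord [598.4126  95.063  142.    ]
circle ctr [598.0532  94.902  142.    ] [600.115   85.1314 142.    ] [588.8818  93.7486 142.    ]
collar ctr [598.8739  95.002  122.    ] dial [603.6781  95.474  111.    ]
zero 1.4397308258594905 54.4605001736929
zero 1.4509575742846783 41.18178420707116
```

```bash
python3 -c "
from h import *
go(597.8,94.1,165,-0.445)"
```

```text
yaw -0.445 move [ 0.0143 -0.0026 -0.0701] [-0.9588 -0.0005 -0.0014]
```

{"name": "step_arm", "arguments": {
  "moves": "0 -0.0026 -0.03 -0.14 0 0 1;0 -0.0026 -0.07 -0.28 0 0 1;0 -0.0026 -0.07 -0.42 0 0 1;0 -0.0026 -0.07 -0.56 0 0 1;0.005 -0.0026 -0.07 -0.7 0 0 1;0.01 -0.0026 -0.07 -0.84 0 0 1;0.014 -0.0026 -0.07 -0.959 0 0 1;0.014 -0.0026 -0.07 -0.959 0 0 1;0.014 -0.0026 -0.07 -0.959 0 0 1;0.014 -0.0026 -0.07 -0.959 0 0 1"
}}

```text
clock: 5.6
eef_pos: [597.9, 93.6, 165.6]
tool_rot: [1.531, 0.961, -1.53]
contact_force: [-0.5, 0.5, -1.3]
width: 44.4
```

```bash
python3 - <<'E'
from h import *
st();T=toolT();np.save('T5.npy',T@r.get_calibration('wrist')['mount']);np.save('K5.npy',T)
cv2.imwrite('pics/w5.png',r.capture('wrist')[:,:,::-1])
cv2.imwrite('pics/s5.png',r.capture('side')[:,:,::-1])
crop('pics/s5.png','pics/s5c.png',260,130,150,112,5)
go(597.8,94.1,155,-0.445)
E
```

```text
t 5.6 pos [597.9231  93.5506 165.6191] yaw -0.44789070458641483 F [-0.5483  0.4603 -1.3142] M [ 0.0059 -0.005  -0.0052] w 44.391723928391066 q6 0.5424970269687502
yaw -0.445 move [ 0.0106 -0.0002 -0.0002] [-0.0015  0.     -0.0018]
```

View pics/w5.png

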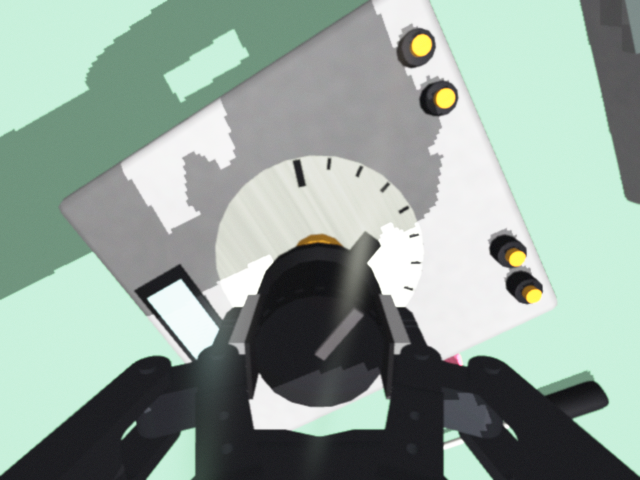

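View pics/s5c.png

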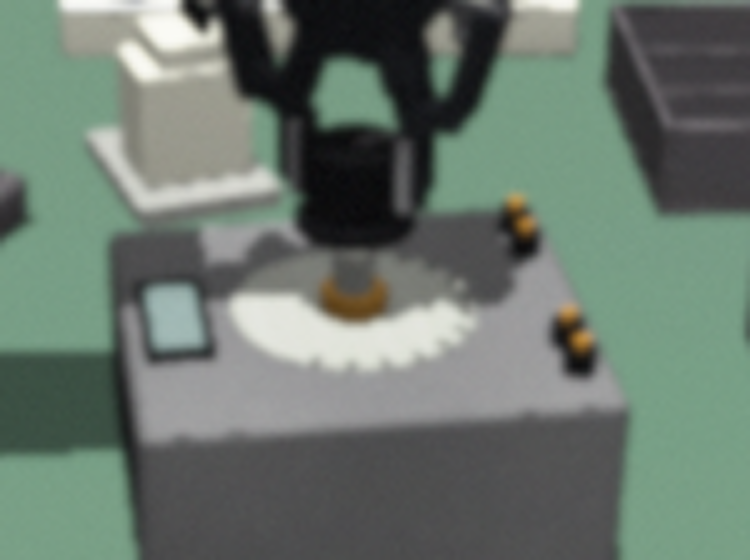

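The knob hangs upright over the spindle. In the side crop both are centred at about (354,260), and in the wrist view the collar sliver is central at (319,240).

{"name": "step_arm", "arguments": {
  "moves": "0.005 -0.0002 -0.0002 0 0 0 1;0.01 -0.0002 -0.0002 0 0 0 1;0.012 -0.0002 -0.0002 0 0 0 1;0.014 -0.0002 -0.0002 0 0 0 1;0.016 -0.0002 -0.0002 0 0 0 1;0.0175 -0.0002 -0.0002 0 0 0 1;0.0175 -0.0002 -0.0002 0 0 0 1"
}}

```text
clock: 6.4
eef_pos: [597.7, 94.1, 147.9]
tool_rot: [1.53, 0.962, -1.529]
contact_force: [0.8, 0.2, -0.8]
width: 44.3
```

```bash
python3 - <<'E'
from h import *
for i in range(1):st()
cv2.imwrite('pics/s6.png',r.capture('side')[:,:,::-1]);st()
crop('pics/s6.png','pics/s6c.png',260,130,150,112,5)
E
```

```text
t 6.4 pos [597.7202  94.092  147.8993] yaw -0.4465600005461339 F [ 0.753   0.1685 -0.7665] M [ 0.03   -0.0466 -0.0258] w 44.29255561392954 q6 0.5421363702424844
t 6.45 pos [597.7947  94.0931 148.1137] yaw -0.44656988715241325 F [-0.1708 -0.422  -1.4057] M [ 0.0261 -0.0065  0.0163] w 44.76556138001017 q6 0.5421154285766163
```

View pics/s6c.png

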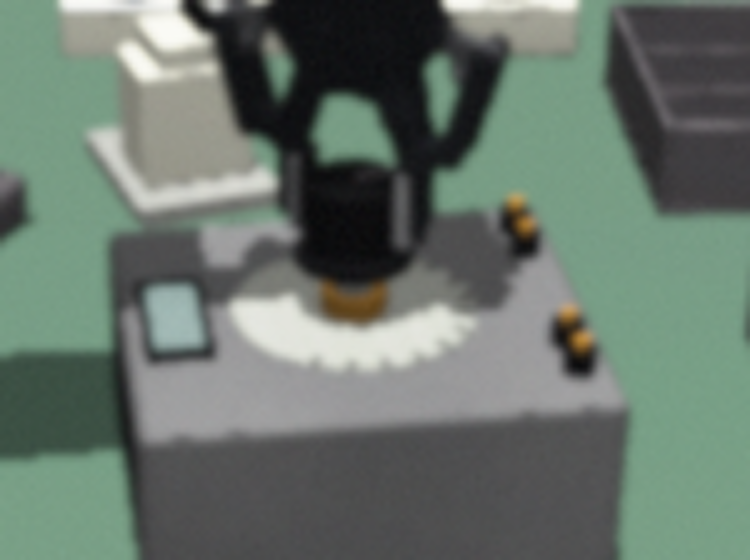

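{"name": "step_arm", "arguments": {
  "moves": "0.0015 0 0 0 0 0 1;0.003 0 0 0 0 0 1;0.0045 0 0 0 0 0 1;0.006 0 0 0 0 0 1;0.006 0 0 0 0 0 1"
}}

```text
clock: 6.95
eef_pos: [597.9, 94.2, 142.0]
tool_rot: [1.531, 0.962, -1.528]
contact_force: [1.2, 0.5, -2.2]
width: 44.1
```

```bash
python3 -c "
from h import *
st()"
```

```text
t 6.95 pos [597.9173  94.1629 141.9874] yaw -0.4464738610742779 F [ 1.2069  0.4892 -2.2364] M [ 0.0972 -0.3428  0.0092] w 44.09163753251525 q6 0.5420704550498803
```

```bash
python3 - <<'E'
from h import *
cv2.imwrite('pics/s7.png',r.capture('side')[:,:,::-1]);st()
crop('pics/s7.png','pics/s7c.png',300,150,80,60,10)
E
```

```text
t 7.0 pos [597.8872  94.1676 141.9745] yaw -0.4464452426690934 F [ 1.9992  0.9121 -0.8646] M [ 0.1584 -0.398   0.0333] w 44.46813011287822 q6 0.5420815312478573
```

View pics/s7c.png

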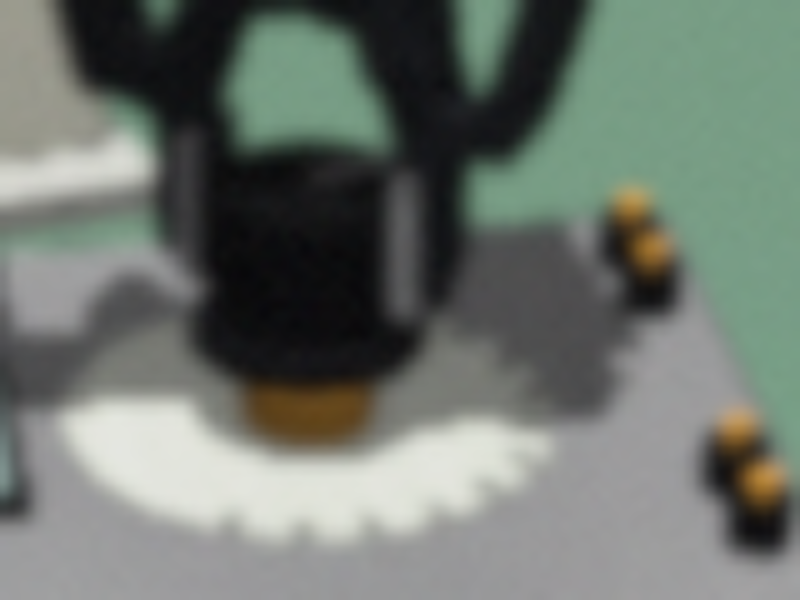

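The side force points along the flat's normal, so the D is engaging and the knob sits slightly too far back. I'll ease it about 0.7 mm that way and go on down.

{"name": "step_arm", "arguments": {
  "moves": "0 0.0004 -0.0005 0 0 0 1;0.001 0.0004 -0.0005 0 0 0 1;0.002 0.0004 -0.0005 0 0 0 1;0.003 0.0004 -0.0005 0 0 0 1"
}}

```text
clock: 7.4
eef_pos: [598.4, 94.4, 138.8]
tool_rot: [1.53, 0.962, -1.529]
contact_force: [-0.2, -0.5, -1.0]
width: 44.3
```

```bash
python3 -c "
from h import *
st()"
```

```text
t 7.4 pos [598.3544  94.3757 138.7791] yaw -0.4465250298157709 F [-0.2297 -0.4539 -0.9963] M [0.0199 0.0493 0.0006] w 44.31274356266105 q6 0.5424423450780053
```

{"name": "step_arm", "arguments": {
  "moves": "0.0015 0 0 0 0 0 1;0.003 0 0 0 0 0 1;0.0045 0 0 0 0 0 1;0.006 0 0 0 0 0 1;0.006 0 0 0 0 0 1"
}}

```text
clock: 7.9
eef_pos: [598.2, 94.3, 132.4]
tool_rot: [1.53, 0.963, -1.529]
contact_force: [1.2, 0.1, -1.1]
width: 44.5
```

```bash
python3 -c "
from h import *
st()"
```

```text
t 7.9 pos [598.2304  94.3286 132.4373] yaw -0.446581066798538 F [ 1.1663  0.1489 -1.1427] M [ 0.0523 -0.0516  0.0398] w 44.520201788157266 q6 0.5424534590377903
```

{"name": "step_arm", "arguments": {
  "moves": "0.001 0 0 0 0 0 1;0.002 0 0 0 0 0 1;0.002 0 0 0 0 0 1"
}}

```text
clock: 8.2
eef_pos: [598.4, 94.4, 130.8]
tool_rot: [1.53, 0.962, -1.529]
contact_force: [-1.0, -0.3, 2.3]
width: 44.7
```

```bash
python3 - <<'E'
from h import *
st();cv2.imwrite('pics/s8.png',r.capture('side')[:,:,::-1]);st()
crop('pics/s8.png','pics/s8c.png',300,150,80,60,10)
E
```

```text
t 8.2 pos [598.3529  94.3506 130.7987] yaw -0.4465604492193779 F [-1.0161 -0.3187  2.3178] M [ 0.0124  0.1909 -0.0205] w 44.673279938257195 q6 0.542471974703226
t 8.25 pos [598.3579  94.3756 130.8232] yaw -0.446502953128602 F [-0.9627 -0.5115  2.5521] M [-0.0502  0.1288  0.0194] w 44.12569505552676 q6 0.5424562188846322
```

View pics/s8c.png

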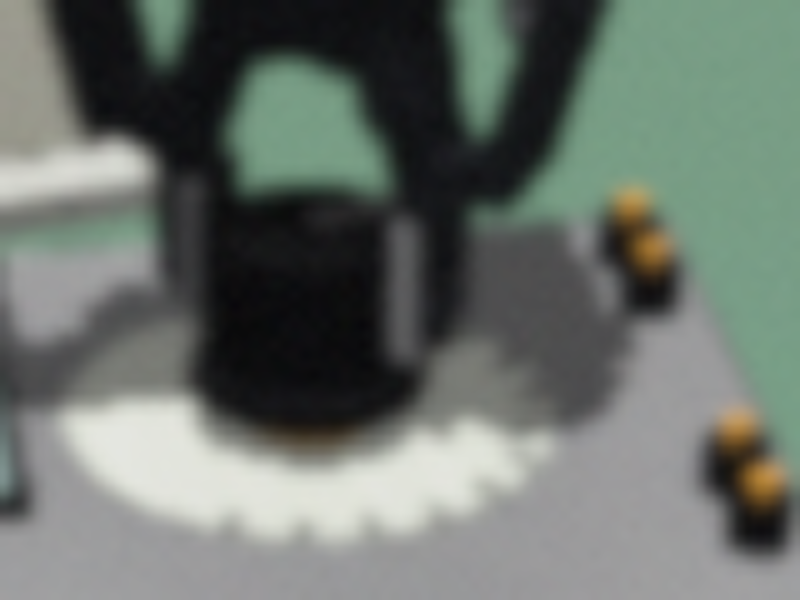

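The upward force of about 3.5 N and the skirt down at the collar in the side view show the knob home. I'll now turn it anticlockwise gently.

{"name": "step_arm", "arguments": {
  "moves": "0 0 0 -0.04 0 0 1;0 0.0001 0 -0.08 0 0 1;0 0.0001 0 -0.12 0 0 1;0 0.0002 0 -0.16 0 0 1;0 0.0002 0 -0.2 0 0 1;0 0.0002 0 -0.2 0 0 1"
}}

```text
clock: 8.85
eef_pos: [599.1, 94.4, 131.4]
tool_rot: [1.39, 1.08, -1.386]
contact_force: [2.4, 0.4, 1.6]
width: 44.4
```

```bash
python3 -c "
from h import *
st()"
```

```text
t 8.85 pos [599.0875  94.3636 131.4014] yaw -0.24620785653686916 F [2.3873 0.3623 1.5679] M [ 0.0261 -0.3198 -0.0864] w 44.350370243379054 q6 0.34196667741416786
```

{"name": "step_arm", "arguments": {
  "moves": "0 0 0 -0.04 0 0 1;0 0 0 -0.08 0 0 1;0 0 0 -0.12 0 0 1;0 0 0 -0.16 0 0 1;0 0 0 -0.2 0 0 1;0 0 0 -0.24 0 0 1;0 0 0 -0.28 0 0 1;0 0 0 -0.32 0 0 1;0 0 0 -0.35 0 0 1;0 0 0 -0.35 0 0 1"
}}

```text
clock: 9.85
eef_pos: [599.3, 95.2, 131.7]
tool_rot: [1.135, 1.254, -1.129]
contact_force: [1.3, 4.5, 1.6]
width: 44.7
```

```bash
python3 -c "
from h import *
st()"
```

```text
t 9.85 pos [599.3415  95.2306 131.7081] yaw 0.10358960647141167 F [1.312  4.5408 1.643 ] M [ 0.7609 -0.2387 -0.1025] w 44.70212961829702 q6 -0.00717323269850003
```

{"name": "step_arm", "arguments": {
  "moves": "0 0 -0.0006 -0.02 0 0 1;0 0 -0.0006 -0.05 0 0 1;0 0 -0.0006 -0.08 0 0 1;0 0 -0.0006 -0.11 0 0 1;0 0 -0.0006 -0.13 0 0 1"
}}

```text
clock: 10.35
eef_pos: [599.0, 95.8, 131.6]
tool_rot: [1.036, 1.309, -1.031]
contact_force: [-0.8, 1.7, 1.9]
width: 44.5
```

```bash
python3 -c "
from h import *
st()"
```

```text
t 10.35 pos [599.0405  95.794  131.5821] yaw 0.23545924615870595 F [-0.7631  1.6672  1.8789] M [ 0.2215  0.2218 -0.1454] w 44.46940846870473 q6 -0.13809790060475724
```

{"name": "step_arm", "arguments": {
  "moves": "0 0 0 -0.015 0 0 1;0 0 0 -0.03 0 0 1"
}}

```text
clock: 10.55
eef_pos: [599.0, 95.8, 131.5]
tool_rot: [1.013, 1.321, -1.008]
contact_force: [-1.1, 1.2, 1.2]
width: 44.2
```

```bash
python3 - <<'E'
from h import *
st();T=toolT();np.save('T9.npy',T@r.get_calibration('wrist')['mount'])
cv2.imwrite('pics/w9.png',r.capture('wrist')[:,:,::-1]);st()
E
```

```text
t 10.55 pos [598.9764  95.789  131.5266] yaw 0.2666107359886497 F [-1.1117  1.221   1.2302] M [ 0.3194  0.208  -0.1044] w 44.168382262243384 q6 -0.16927632514901375
t 10.6 pos [598.9971  95.8074 131.5608] yaw 0.26725934726403217 F [-1.0897  2.5873  2.0048] M [ 0.2544  0.1845 -0.0739] w 44.12955072569474 q6 -0.16989754221201567
```

View pics/w9.png

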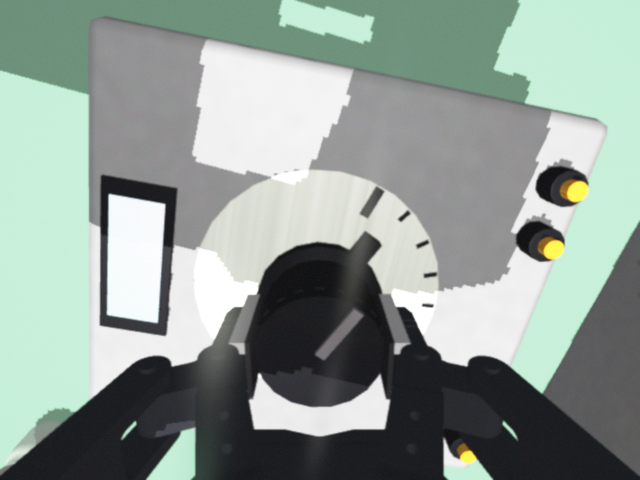

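The nose at (368,243) is nearly under the zero bar, which runs (380,190) to (365,215). The torque is still only spindle friction, so I'll go on in small steps.

{"name": "step_arm", "arguments": {
  "moves": "0 0 0 -0.015 0 0 1;0 0 0 -0.03 0 0 1"
}}

```text
clock: 10.8
eef_pos: [598.9, 95.8, 131.5]
tool_rot: [0.989, 1.334, -0.984]
contact_force: [-1.0, 1.9, 2.9]
width: 44.9
```

```bash
python3 -c "
from h import *
st()
T=np.load('T9.npy')
t=onz('wrist',(369,240),125,T);z=onz('wrist',(367,213),113,T);z2=onz('wrist',(380,190),113,T);print(t,z,z2)
c=np.array([599,95.8]);print([np.arctan2(*(p[:2]-c)[::-1]) for p in(t,z,z2)])"
```

```text
t 10.8 pos [598.938   95.8282 131.5163] yaw 0.2985202237251117 F [-0.9662  1.8951  2.917 ] M [ 0.212   0.1481 -0.0921] w 44.91616320346812 q6 -0.20114625808835576
[611.7802 130.5224 125.    ] [609.8725 138.6824 113.    ] [612.1769 149.9268 113.    ]
[np.float64(1.2181159173573326), np.float64(1.322487316868513), np.float64(1.3319962736167597)]
```

{"name": "step_arm", "arguments": {
  "moves": "0 0 0 -0.015 0 0 1;0 0 0 -0.03 0 0 1;0 0 0 -0.03 0 0 1"
}}

```text
clock: 11.1
eef_pos: [598.9, 95.9, 131.5]
tool_rot: [0.965, 1.345, -0.961]
contact_force: [-0.7, 2.0, 2.6]
width: 44.3
```

```bash
python3 -c "
from h import *
st()"
```

```text
t 11.1 pos [598.8858  95.8785 131.4929] yaw 0.32925455794202096 F [-0.6714  1.9739  2.5857] M [ 0.2832  0.2594 -0.0606] w 44.2630793761714 q6 -0.23178390388905007
```

{"name": "step_arm", "arguments": {
  "moves": "0 0 0 -0.015 0 0 1;0 0 0 -0.03 0 0 1;0 0 0 -0.03 0 0 1"
}}

```text
clock: 11.4
eef_pos: [598.9, 95.9, 131.4]
tool_rot: [0.942, 1.356, -0.938]
contact_force: [-1.6, 1.5, 1.7]
width: 44.2
```

```bash
python3 -c "
from h import *
st()"
```

```text
t 11.4 pos [598.8541  95.8537 131.4449] yaw 0.3599425826455543 F [-1.607   1.476   1.7224] M [ 0.3078  0.2599 -0.0707] w 44.182068883336356 q6 -0.2624982714608
```

{"name": "step_arm", "arguments": {
  "moves": "0 0 0 -0.015 0 0 1;0 0 0 -0.03 0 0 1;0 0 0 -0.03 0 0 1"
}}

```text
clock: 11.7
eef_pos: [598.8, 95.9, 131.4]
tool_rot: [0.919, 1.367, -0.914]
contact_force: [-1.9, 1.8, 1.2]
width: 44.6
```

```bash
python3 -c "
from h import *
st()"
```

```text
t 11.7 pos [598.8174  95.8615 131.4393] yaw 0.3906256405857982 F [-1.9393  1.8146  1.159 ] M [ 0.2786  0.2564 -0.072 ] w 44.59751917727697 q6 -0.29318505556538754
```

{"name": "step_arm", "arguments": {
  "moves": "0 0 0 -0.015 0 0 1;0 0 0 -0.03 0 0 1;0 0 0 -0.03 0 0 1"
}}

```text
clock: 12.0
eef_pos: [598.8, 95.9, 131.4]
tool_rot: [0.895, 1.378, -0.891]
contact_force: [-1.3, 2.2, 2.4]
width: 44.5
```

```bash
python3 - <<'E'
from h import *
st();T=toolT();np.save('T10.npy',T@r.get_calibration('wrist')['mount'])
cv2.imwrite('pics/w10.png',r.capture('wrist')[:,:,::-1]);st()
E
```

```text
t 12.0 pos [598.7686  95.8908 131.4202] yaw 0.42132992278825504 F [-1.3062  2.2389  2.37  ] M [ 0.2963  0.2797 -0.0978] w 44.48556191813997 q6 -0.32385514402952403
t 12.05 pos [598.7551  95.8783 131.4164] yaw 0.42083800786191056 F [-1.5863  1.6199  2.6358] M [ 0.2869  0.3467 -0.0968] w 44.901382971206566 q6 -0.32337698834915113
```

View pics/w10.png

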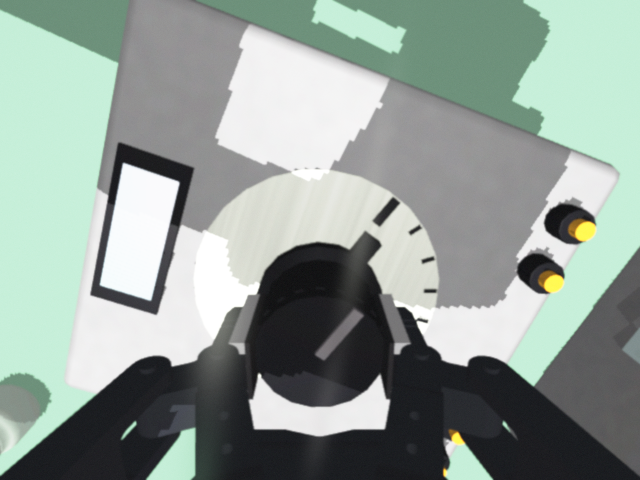

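{"name": "step_arm", "arguments": {
  "moves": "0 0 0 -0.01 0 0 1;0 0 0 -0.025 0 0 1;0 0 0 -0.025 0 0 1"
}}

```text
clock: 12.35
eef_pos: [598.7, 95.9, 131.4]
tool_rot: [0.876, 1.386, -0.872]
contact_force: [-1.9, 2.6, 2.9]
width: 44.3
```

```bash
python3 -c "
from h import *
st()"
```

```text
t 12.35 pos [598.7279  95.8933 131.3825] yaw 0.4465320905812432 F [-1.9449  2.6259  2.8544] M [ 0.3176  0.3455 -0.0863] w 44.29488690627225 q6 -0.3490491193133083
```

{"name": "step_arm", "arguments": {
  "moves": "0 0 0 -0.01 0 0 1;0 0 0 -0.025 0 0 1;0 0 0 -0.025 0 0 1"
}}

```text
clock: 12.65
eef_pos: [598.7, 95.9, 131.4]
tool_rot: [0.856, 1.395, -0.853]
contact_force: [-2.1, 2.3, 1.8]
width: 44.2
```

```bash
python3 -c "
from h import *
st()"
```

```text
t 12.65 pos [598.6977  95.8888 131.3702] yaw 0.4722359355545367 F [-2.1102  2.2829  1.7952] M [ 0.3407  0.3714 -0.0795] w 44.156284557712745 q6 -0.3747533666774337
```

{"name": "step_arm", "arguments": {
  "moves": "0 0 0 -0.01 0 0 1;0 0 0 -0.025 0 0 1;0 0 0 -0.025 0 0 1"
}}

```text
clock: 12.95
eef_pos: [598.7, 95.9, 131.3]
tool_rot: [0.837, 1.403, -0.833]
contact_force: [-2.0, 1.3, 2.7]
width: 44.4
```

```bash
python3 - <<'E'
from h import *
st()
E
```

```text
t 12.95 pos [598.6504  95.8902 131.3159] yaw 0.49798249205677814 F [-2.0157  1.3359  2.7333] M [ 0.3289  0.42   -0.0641] w 44.38591503665181 q6 -0.40049637973683355
```

```bash
python3 - <<'E'
from h import *
T=toolT();T=T@r.get_calibration('wrist')['mount']
cv2.imwrite('pics/w11.png',r.capture('wrist')[:,:,::-1])
a=cv2.imread('pics/w5.png')[190:420,230:410];b=cv2.imread('pics/w11.png')[190:420,230:410]
cv2.imwrite('pics/cmp.png',cv2.resize(np.hstack([a,b]),None,fx=2.2,fy=2.2,interpolation=cv2.INTER_CUBIC))
E
```

```text
(no output)
```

View pics/cmp.png

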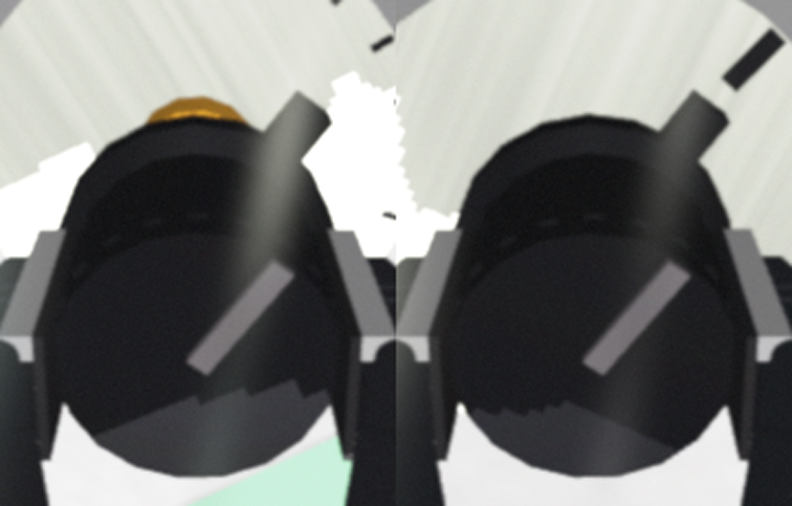

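```bash
python3 - <<'E'
from h import *
st()
T=toolT()@r.get_calibration('wrist')['mount']
crop('pics/w11.png','pics/w11c.png',330,180,100,80,8)
for z in (113,112): print(onz('wrist',(230+(385-396+352)/2.2,190+82/2.2),z,T))
E
```

```text
t 13.0 pos [598.6519  95.8992 131.3634] yaw 0.49747170376929195 F [-1.7835  2.4775  1.7723] M [ 0.2276  0.379  -0.1327] w 44.40389826730754 q6 -0.39996293832732244
[610.0038 138.2828 113.    ]
[610.3149 138.098  112.    ]
```

View pics/w11c.png

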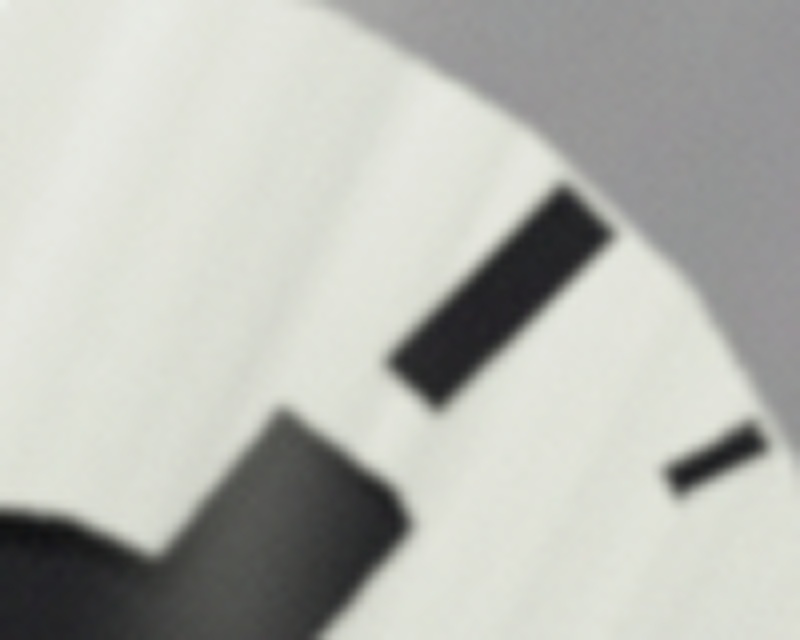

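{"name": "step_arm", "arguments": {
  "moves": "0 0 0 -0.01 0 0 1;0 0 0 -0.02 0 0 1;0 0 0 -0.02 0 0 1"
}}

```text
clock: 13.3
eef_pos: [598.6, 95.9, 131.3]
tool_rot: [0.821, 1.409, -0.818]
contact_force: [-2.1, 2.3, 2.5]
width: 44.7
```

```bash
python3 - <<'E'
from h import *
m=[]
for i in range(4):
    m.append(r.get_obs()['torque'][2]); r.capture('side')
print(m);st()
E
```

```text
[np.float64(-0.08334744979973005), np.float64(-0.08608688039302921), np.float64(-0.06869048355197241), np.float64(-0.05231211065468673)]
t 13.5 pos [598.6428  95.8969 131.3469] yaw 0.5174598486842116 F [-2.1924  1.8087  3.0441] M [ 0.2912  0.3785 -0.0927] w 44.29033360824454 q6 -0.41995256378810636
```

{"name": "step_arm", "arguments": {
  "moves": "0 -0.0001 -0.0003 0 0 0 1;0 -0.0002 -0.0006 0 0 0 1;0 -0.0002 -0.0006 0 0 0 1"
}}

```text
clock: 13.8
eef_pos: [598.5, 96.1, 131.6]
tool_rot: [0.822, 1.408, -0.818]
contact_force: [0.8, -0.1, 2.2]
width: 44.7
```

```bash
python3 - <<'E'
from h import *
for i in range(3):
    st(); r.capture('side')
E
```

```text
t 13.8 pos [598.5194  96.0522 131.5595] yaw 0.517203572437433 F [ 0.8278 -0.0936  2.2157] M [ 0.0247  0.0323 -0.0965] w 44.6936466271072 q6 -0.41914701123023584
t 13.85 pos [598.5106  96.0404 131.5624] yaw 0.5171498115147419 F [1.1742 0.3224 2.0933] M [ 0.0195 -0.0525 -0.0824] w 44.26577783411875 q6 -0.4191484680370613
t 13.9 pos [598.4755  96.0555 131.5406] yaw 0.5171684778886103 F [ 1.182  -0.463   1.7531] M [-0.0069 -0.1083 -0.0851] w 44.28618506863598 q6 -0.4191464867597533
```

{"name": "step_arm", "arguments": {
  "moves": "0 0 0 -0.01 0 0 1;0 0 0 -0.02 0 0 1;0 0 0 -0.02 0 0 1"
}}

```text
clock: 14.25
eef_pos: [598.5, 96.1, 131.5]
tool_rot: [0.806, 1.414, -0.803]
contact_force: [-0.7, -0.1, 2.6]
width: 44.4
```

```bash
python3 - <<'E'
from h import *
for i in range(3):
    st(); r.capture('side')
E
```

```text
t 14.25 pos [598.4623  96.0505 131.4927] yaw 0.5376375332366812 F [-0.7294 -0.11    2.6357] M [ 0.0155 -0.0003 -0.1088] w 44.384976497698986 q6 -0.43962242648399813
t 14.3 pos [598.4615  96.049  131.5087] yaw 0.5373251244296035 F [-0.146  -0.3439  1.6713] M [ 0.0425  0.0661 -0.0967] w 44.63212762353405 q6 -0.4393061790085577
t 14.35 pos [598.4712  96.0821 131.4978] yaw 0.537264187927625 F [ 0.8714 -0.8153  0.7151] M [ 0.0435  0.0865 -0.0935] w 44.51851577621264 q6 -0.4391828451852289
```

The torque is still only friction level and my estimate has the pointer slightly past zero. I'll let go, rise and look properly before turning further.

{"name": "step_arm", "arguments": {
  "moves": "0 0 0 0 0 0 0.7;0 0 0 0 0 0 0.4;0 0 0 0 0 0 0;0 0 0 0 0 0 0;0 0 0 0 0 0 0;-0.03 0 0 0 0 0 0;-0.06 0 0 0 0 0 0;-0.06 0 0.04 0 0 0 0;-0.06 0 0.06 0 0 0 0;-0.06 0 0.06 0 0 0 0"
}}

```text
clock: 15.4
eef_pos: [629.7, 42.2, 191.3]
tool_rot: [0.808, 1.413, -0.806]
contact_force: [-0.6, 0.1, 0.6]
width: 85.3
```

```bash
python3 - <<'E'
from h import *
st();T=toolT();np.save('T12.npy',T@r.get_calibration('wrist')['mount'])
cv2.imwrite('pics/w12.png',r.capture('wrist')[:,:,::-1])
cv2.imwrite('pics/t12.png',r.capture('top')[:,:,::-1])
cv2.imwrite('pics/s12.png',r.capture('side')[:,:,::-1])
crop('pics/s12.png','pics/s12c.png',260,130,150,112,5)
E
```

```text
t 15.4 pos [629.6843  42.2053 191.2622] yaw 0.5342977953968648 F [-0.6476  0.1016  0.5528] M [-0.0051 -0.0007 -0.02  ] w 85.33433161202815 q6 -0.525913665842114
```

View pics/w12.png

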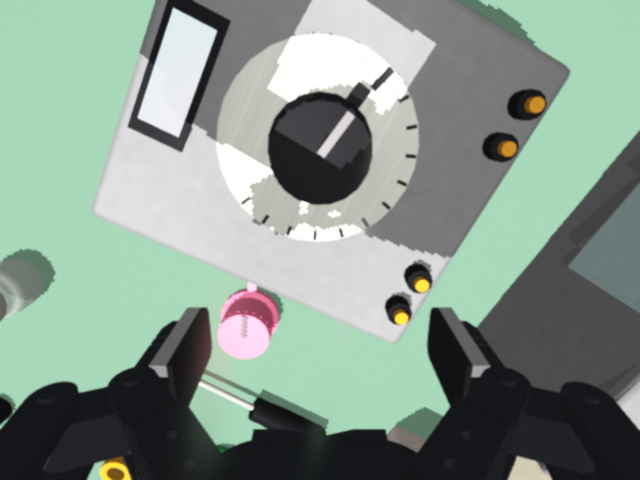

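View pics/s12c.png

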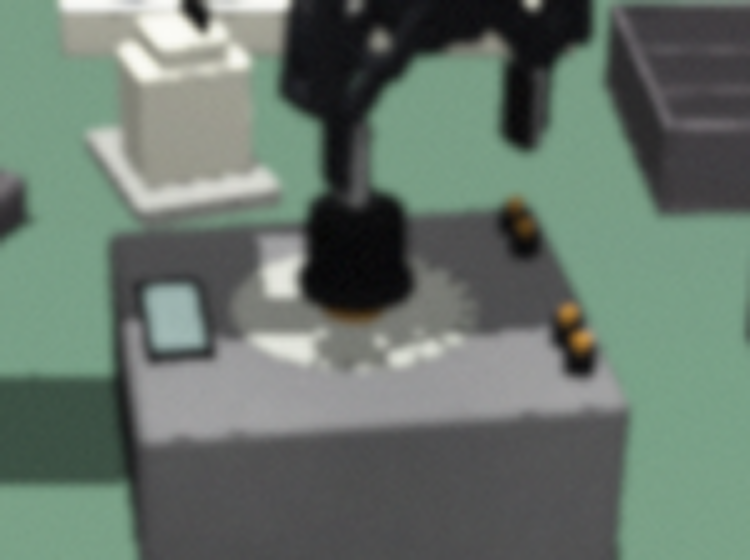

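```bash
python3 - <<'E'
from h import *
crop('pics/w12.png','pics/w12c.png',210,25,210,220,3)
crop('pics/w12.png','pics/w12d.png',330,55,80,60,9)
E
```

```text
(no output)
```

View pics/w12c.png

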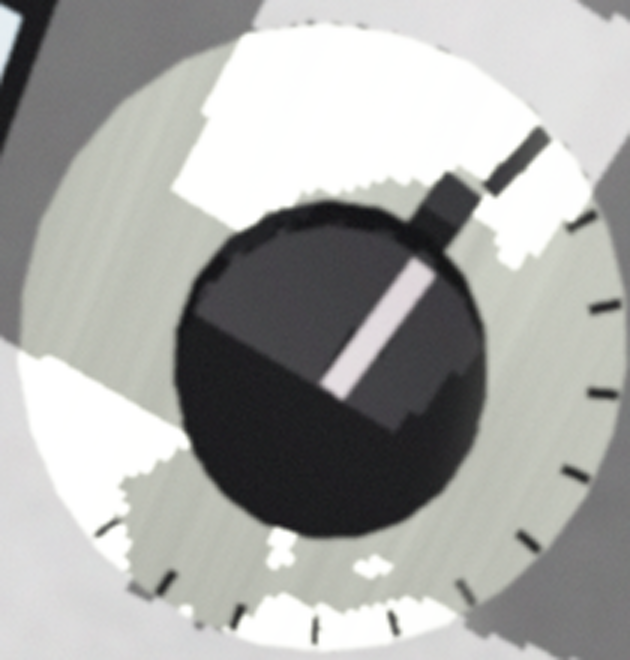

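View pics/w12d.png

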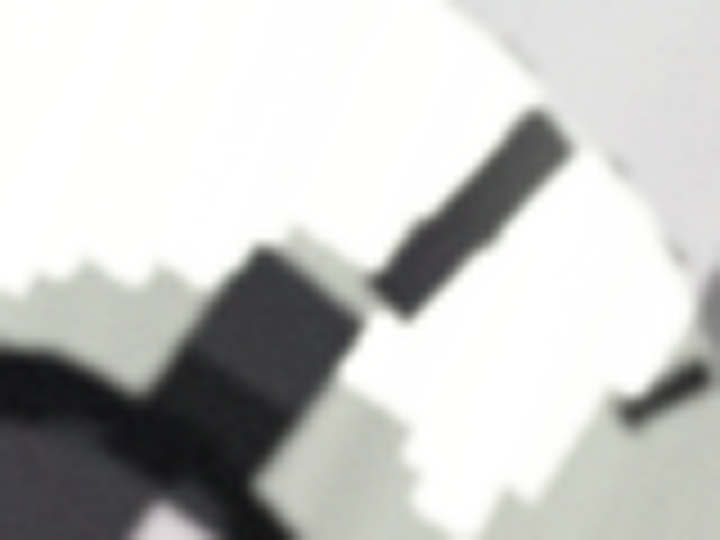

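View pics/t12.png

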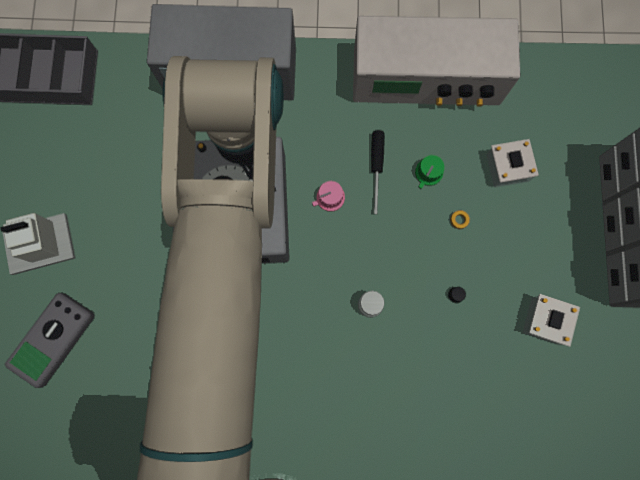

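```bash
python3 - <<'E'
from h import *
T=np.load('T12.npy')
f=lambda x,y,z:onz('wrist',(210+x/3,25+y/3),z,T)
g=lambda x,y,z:onz('wrist',(330+x/9,55+y/9),z,T)
ang=lambda a,b:np.arctan2(*(b-a)[[1,0]])
print('top line',ang(f(333,389,162),f(426,266,162)))
c=f(331,385,162);print('knob top centre est',c)
# disc center from outline
print('nose edges L',ang(g(150,395,127),g(262,248,127)),'R',ang(g(255,480,127),g(362,325,127)))
print('zero bar dir',ang(g(393,300,113),g(553,130,113)))
z=g(393,300,113);t=g(312,287,127);print('zero in',z,'tip',t,'dist',np.linalg.norm((z-t)[:2]))
for ax in((598.5,96),(598.2,95)):
    print(ax,[ (np.arctan2(*(p[:2]-ax)[::-1]),np.linalg.norm(p[:2]-ax)) for p in(z,t)])
E
```

```text
top line 1.4524346265642578
knob top centre est [598.9949  97.0709 162.    ]
nose edges L 1.4403612547670515 R 1.498994668335758
zero bar dir 1.3404621534960754
zero in [609.2241 137.21   113.    ] tip [603.5809 133.9111 127.    ] dist 6.536683316779609
(598.5, 96) [(np.float64(1.3162130171365465), np.float64(42.58245872100743)), (np.float64(1.4375694280394464), np.float64(38.25002364740688))]
(598.2, 95) [(np.float64(1.3153307792611721), np.float64(43.625796670079964)), (np.float64(1.4333814648845087), np.float64(39.28135648073332))]
```

The knob sits home: the skirt bottom is at side row 192, the same as when pressed. The tip is about 0.12 rad (4.6 mm) past the mark, which fits the stop plus the play. I'll rise clear and check once more.

{"name": "step_arm", "arguments": {
  "moves": "-0.04 0 0 0 0 0 0;-0.06 0 0 0 0 0 0;-0.06 0 0 0 0 0 0;-0.06 0 0 0 0 0 0"
}}

```text
clock: 15.95
eef_pos: [628.2, 45.9, 251.1]
tool_rot: [0.806, 1.415, -0.802]
contact_force: [0.2, -0.6, 0.1]
width: 85.4
```

```bash
python3 - <<'E'
from h import *
st();T=toolT()@r.get_calibration('wrist')['mount'];np.save('T13.npy',T)
cv2.imwrite('pics/w13.png',r.capture('wrist')[:,:,::-1]);crop('pics/w13.png','pics/w13c.png',230,80,160,140,5)
cv2.imwrite('pics/s13.png',r.capture('side')[:,:,::-1]);crop('pics/s13.png','pics/s13c.png',300,150,80,60,10)
print(proj('side',[(598.3,95.5,z) for z in(162,122,110)]))
E
```

```text
t 15.95 pos [628.189   45.8831 251.1499] yaw 0.5386492568755026 F [ 0.2049 -0.557   0.0975] M [-0.0064 -0.0304  0.0579] w 85.42442693663065 q6 -0.5246394807452326
[[329.6668 170.4855]
 [329.4273 185.8622]
 [329.357  190.3557]]
```

View pics/w13c.png

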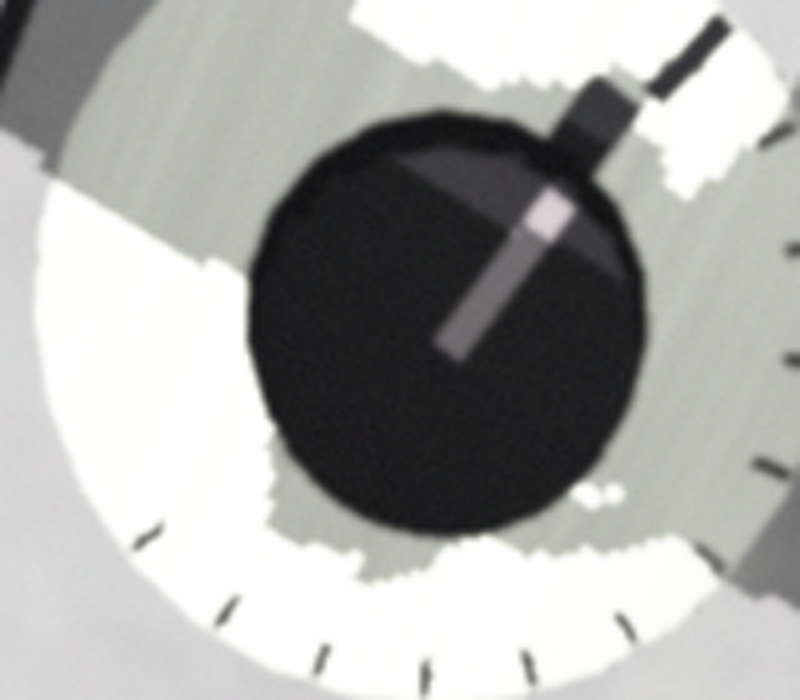

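View pics/s13c.png

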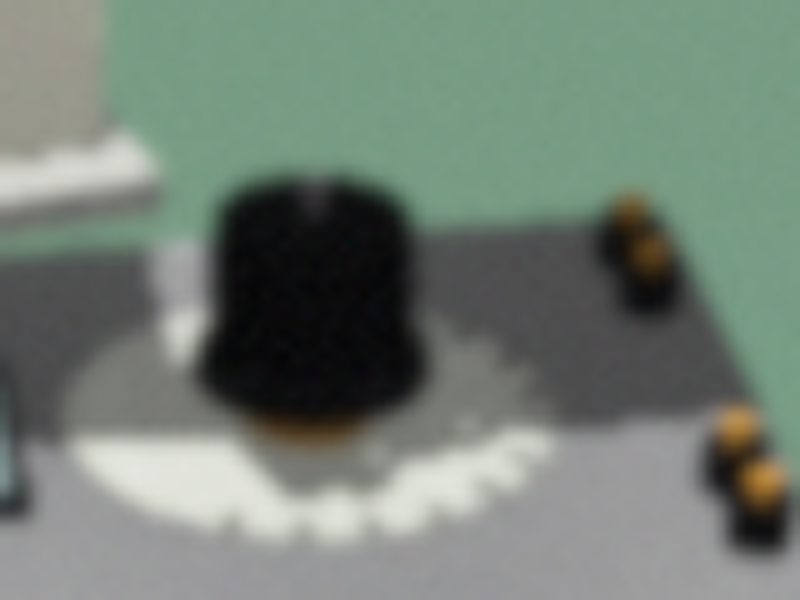

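```bash
python3 - <<'E'
from h import *
c=np.array([598.3,95.5]);u=np.array([-.054,-1])
def P(rad,z):return (proj('side',[np.r_[c+u*rad,z]])[0]-[300,150])*10
for h in(0,1,2,3,5): print(h,'skirt',P(28,122+h),'collar',P(16,110),'topback',P(-23,162+h))
im=cv2.cvtColor(cv2.imread('pics/s13.png'),cv2.COLOR_BGR2RGB)
im8=cv2.cvtColor(cv2.imread('pics/s8.png'),cv2.COLOR_BGR2RGB)
for rr in range(165,204):print(rr,im[rr,330].tolist(),im8[rr,330].tolist())
E
```

```text
0 skirt [297.1065 416.7885] collar [295.155  436.8383] topback [294.3353 160.7055]
1 skirt [297.1683 412.967 ] collar [295.155  436.8383] topback [294.3939 156.8285]
2 skirt [297.2302 409.1414] collar [295.155  436.8383] topback [294.4525 152.9476]
3 skirt [297.2921 405.3119] collar [295.155  436.8383] topback [294.5111 149.0628]
5 skirt [297.4161 397.6411] collar [295.155  436.8383] topback [294.6286 141.2817]
165 [119, 155, 132] [121, 157, 132]
166 [110, 141, 121] [120, 156, 133]
167 [89, 110, 97] [106, 139, 116]
168 [64, 71, 67] [71, 96, 80]
169 [46, 45, 47] [36, 47, 40]
170 [38, 36, 38] [21, 22, 22]
171 [26, 26, 27] [26, 25, 26]
172 [20, 19, 20] [22, 22, 23]
173 [14, 15, 14] [19, 19, 21]
174 [13, 14, 15] [19, 20, 20]
175 [10, 11, 11] [22, 22, 24]
176 [12, 12, 11] [19, 19, 19]
177 [11, 13, 13] [16, 16, 18]
178 [8, 7, 10] [14, 15, 17]
179 [8, 11, 12] [11, 11, 13]
180 [11, 12, 13] [11, 12, 13]
181 [12, 11, 15] [10, 11, 13]
182 [11, 9, 11] [14, 14, 16]
183 [11, 11, 13] [14, 14, 17]
184 [10, 9, 9] [14, 13, 16]
185 [9, 12, 12] [10, 11, 14]
186 [11, 10, 12] [14, 13, 16]
187 [8, 9, 12] [12, 12, 13]
188 [14, 12, 15] [13, 14, 17]
189 [12, 12, 13] [20, 20, 22]
190 [14, 11, 14] [21, 23, 25]
191 [24, 19, 15] [20, 19, 21]
192 [49, 35, 19] [30, 25, 21]
193 [80, 62, 39] [58, 49, 35]
194 [102, 90, 70] [91, 84, 69]
195 [114, 110, 99] [118, 116, 105]
196 [119, 119, 112] [155, 157, 149]
197 [119, 120, 114] [198, 201, 192]
198 [125, 128, 122] [220, 223, 213]
199 [156, 159, 150] [225, 227, 217]
200 [195, 200, 189] [224, 226, 216]
201 [205, 208, 197] [213, 215, 206]
202 [188, 191, 181] [188, 191, 181]
203 [166, 169, 162] [166, 169, 162]
```

```bash
python3 -c "
from h import *
T=np.load('T13.npy')
f=lambda x,y,z:onz('wrist',(230+x/5,80+y/5),z,T)
a,b=f(447,347,162),f(552,200,162);z,t=f(655,90,113),f(618,88,127)
print(np.arctan2(*(b-a)[[1,0]]),z,t,np.arctan2(z[1]-95.5,z[0]-598.4),np.arctan2(t[1]-95.5,t[0]-598.4))
print(r.finish_job())"
```

```text
1.48113771965619 [608.8276 137.7519 113.    ] [603.3807 134.376  127.    ] 1.3288358724118419 1.443373369414538
the job is handed in; nothing more can be done
None
```

The knob is back on the spindle and home, with its pointer at the zero mark and the gripper clear. I could not confirm that it reached the mechanical stop. The job was handed in at about 16 s of the 72 s allowed.

**Fitting:** I read the spindle's flat in the wrist picture at about 0.50 rad from world x. I matched the knob's pointer to that and lowered it gently. A small side force of about 2 N made me shift it 0.7 mm, and after that it slid down freely to the collar. The upward force rose to about 3.5 N there.

**Turning:** I then turned it anticlockwise in small steps, with the torque staying near the spindle's own 0.1 N m, and let go.

**Last checks:**
- **Seating:** in the side picture the gap between skirt and collar fits the knob being home, to within about 1 mm.
- **Pointer:** most readings put it 0.11 to 0.13 rad (about 4 to 5 mm) past the zero mark. One reading of the white line, at hand-in, gave about 0.15 rad (5.8 mm). All are inside the 10 mm limit.
- **Bystanders:** none had moved in the top picture taken after I let go.
- **Gripper:** it was open and clear, with the wrist force near zero.

**What disagreed:** I never felt a clear torque rise at the stop. I stopped turning because the pointer was already slightly past the mark. By the geometry the spindle should then be about at its stop, with the play taken up.

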